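# Load the jar mill, shut its hood and start it

## Robot

A 7-joint arm with a two-finger parallel gripper is mounted at the origin on the work surface. World frame = base frame: x ahead of the robot, y to its left, z up, the work surface at z = 0. Lengths are in m, angles in rad, forces in N, time in s.
With the tool pointing down it reaches from about 0.4 to 0.75 m from the base axis. Payload 19.5 kg.
Tool frame: the origin (TCP) lies midway between the tips of the shut fingers; the grasp point (between the pads) lies 19 mm behind it (bot.grasp_offset is the distance from the TCP to the grasp point, in m); z points along the fingers, x is the direction in which the jaws open and shut, and the axes are right-handed (so a half turn about z gives the same grasp; the last joint's range is limited). The gripper opens to 85 mm and grips with 20 to 120 N. Pads are 22 mm wide; open, the fingers measure 114 mm over their backs; the gripper's body (76 mm by 85 mm) begins 54 mm behind the grasp point. The pads swing forward as they close: fully open they stand 13 mm farther back than shut.
Start: joints at [1.203, 0.707, -0.028, 1.485, 0.022, 0.951, -0.075], TCP at [0.184, -0.545, 0.231] pointing down, gripper open.
Joint ranges: [-2.71, 2.71], [-0.32, 2.16], [-1.57, 1.52], [0, 2.45], [-1.46, 4.6], [0, 2.02], [-2.83, 2.83]. Speed limits (rad/s): [1.89, 1.89, 2.57, 2.57, 3.01, 3.01, 3.01].

## Interface

Orientations are given as a unit quaternion [w, x, y, z].
In Python, from cell import bot gives the robot as it stands.
- The arm moves only by the shell command python3 -m pendant 'ROWS'. ROWS is JSON, a list that holds one entry, the list of rows, each a list of 5 numbers: the shift along the world's x, y, z in mm, then the turn about the world's z in degrees, then the closure, from -1 (fully open) to 1 (shut). A call has 1 to 10 rows; each row shifts and turns the pose as measured when the row begins; what a row does not reach is not made up. A row lasts 1/10 s, in which the tool goes at most 50 mm and 8.59 degrees, less where a joint would pass 70% of its speed; a pose out of reach is approached as far as the arm can. A call with a gripper value outside its range is refused whole. The fingers move at their own pace and stop on an object; the grip force is fixed at half the most. Time passes only in rows, so rows that do not move let the fingers close. It gives the time, the measured TCP pose, the force and the opening at its end, in the units of the state.
- bot.get_state(): the state, without advancing time (a new reading comes with each control period).
- bot.get_image(name): name is "scene" or "top" or "wrist"; returns (picture, depth): 400x640x3 uint8, red, green, blue; 400x640 float32, m along the optical axis (not along the pixel's ray), 0 where there is no reading.
- bot.camera_model(name): a dict with "camera_matrix" (3x3 intrinsics, pixels), "dist_coeffs" ([k1, k2, p1, p2, k3] as OpenCV has them; the pictures are not rectified), "eye" and "orientation" of the camera in the world. Camera axes: x right, y up, looking along -z (the intrinsics and any distortion apply to the point x, -y, -z); pixel columns grow to the right and rows downward; lengths in m; the calibration is good to about 2 mm. A picture is of the moment at which its call begins: read the wrist's pose just before it. camera_model takes no time and is no camera call; for the wrist camera it gives the pose at the moment of the call.
- bot.close_job(): hands the job in, once; it reports no verdict.
The state is a dict: "t": time; "qpos": joint angles; "qvel": joint speeds; "tau": joint torques, N m; "eef_pos": TCP position; "orientation": TCP orientation; "force": force on the tool from outside, world axes, zero at the start; "moment": the same for the moment, N m; "grip_width": opening from 0.0 (shut) to 1.0 (fully open).
Only numpy, scipy, OpenCV 4.12 (cv2) and the standard library are available. Lean on these libraries where they do the work, as an engineer would, in place of code of your own. Each camera call takes 0.05 s, during which the arm holds its last target. There are 200 camera calls.

## Task

Load the jar mill and start it: take the small white mill jar from its wooden rest, lay it lengthwise on the mill's two rollers, setting it down and not dropping it, let go, and then shut the guard hood fully over it. Only when the hood is shut, slide the safety catch on the start station all the way aside and then press the button it uncovered right down. Leave the hood shut, the catch aside, and the other things on the bench where they stand.

Things in the scene. Friction and masses are not known exactly. Their poses are not given: they have to be found in the camera images.
- jar_center (a point): centre of the small mill jar: a lying white ceramic cylinder with a thin steel band near one end, 50 mm diameter, 90 mm long, about 0.35 kg; y runs along the cylinder. It starts on the wooden rest, centre 45 mm above the bench. (The larger jar standing upright is not the one.)
- rest: fixed wooden rest under the jar: a board 80 (x) x 120 (y) x 12 mm with two round rails along y, parallel to the jar, radius 8 mm, axes at x = +-16 mm and 16 mm above the bench. Origin at the centre of its underside.
- cradle (a point): where the jar's centre belongs when it lies on the mill's two rollers, 55 mm above the bench; y runs along the rollers, x points to the hinge side, z up. The black rubber rollers are fixed: radius 8 mm, axes at x = +-16 mm, 29 mm below this point; they fill the tray from wall to wall.
- mill: the jar mill, fixed: an open grey tray, outside 140 x 140 mm, inside 130 x 130 mm, rim 50 mm and floor 12 mm above the bench, with a motor box 70 mm tall on its +y side (y from 72 to 126 mm). Origin under the tray's centre, axes as cradle. The hood's hinge line is the tray's +x rim: x = 70 mm, z = 50 mm, along y.
- hood_tab (a point): point on the outer face of the hood's black finger tab, 168 mm from the hinge line, at the mill's y = 0. The tab, 50 mm wide and 6 mm thick, sticks out 40 mm (140 to 180 mm from the hinge) from the hood's front wall, outer face 10 mm outward of the plane of the hood's open edge (through the hinge line). Hood open: it points up; shut: level to the mill's -x, outer face up, 60 mm above the bench.
- hood (a joint): angle (rad) of the guard hood, a steel box 140 x 140 x 45 mm without a bottom, with a clear top: 0 shut, starts open at 1.55 to 1.75, stop at 1.85. Open, its box lies on the mill's +x side of the upright open edge, below the tab, so the space just behind the tab (+x) is free. Stiff hinge (0.4 N m): it stays where it is left and must be moved all the way; 2 to 4 N on the tab moves it.
- catch_fin (a point): centre of the top edge of the upright fin on the sliding safety catch, 105 mm above the bench. The catch is a bare steel plate 78 (x) x 44 (y) x 4 mm lying on two rails, its top 79 mm above the bench; the fin on its middle is 30 mm long (x), 8 mm thick (y) and 26 mm tall. It slides open towards its +y.
- catch (a joint): travel of the safety catch (m): 0 covers the button, 0.060 fully aside at its stop; starts at 0 to 0.004. It takes about 1.5 N to slide and stays where it is left.
- button_top (a point): centre of the top face of the black push button (28 mm diameter) on the start station, 72 mm above the bench, 3 mm below the catch's plate that covers it at first; z up, y is the catch's opening direction.
- button (a joint): how far the button is pressed (m): 0 up, 0.006 fully down; spring-loaded, about 5 N fully down, rises again when let go.
- station: the start station, fixed: a grey box 90 (x) x 140 (y) x 50 mm. On its top two steel rails along y, inner faces at x = +-31 mm, tops 75 mm above the bench; the button lies between them at y = -33 mm. Origin at the centre of its underside.
- big_jar: bystander, to be left alone: large white ceramic jar with a steel cap, standing, 84 mm diameter, 110 mm tall; origin at the centre of its underside
- glaze_bottle: bystander, to be left alone: white bottle, standing, 60 mm diameter, 140 mm tall; origin at the centre of its underside
- mug: bystander, to be left alone: clay mug, 80 mm diameter, 90 mm tall; origin at the centre of its underside
- water_bowl: bystander, to be left alone: white bowl, 130 mm diameter, 55 mm tall; origin at the centre of its underside
- brush: bystander, to be left alone: brush lying on the bench; origin at the centre of its underside
- rib: bystander, to be left alone: flat dark wooden rib, 50 x 90 x 12 mm; origin at the centre of its underside
- pinch_cup: bystander, to be left alone: small clay cup, 56 mm diameter, 40 mm tall; origin at the centre of its underside
Not all that is in view belongs to the job. What is shaped like the part that bears jar_center but black or pink is not meant.

How it is judged:
By the outcome, as a careful person would: the job done as asked, in the order asked, and still so for the second after the job is handed in, with the robot touching nothing.
It also fails if it takes over 72 s, if anything falls off the work surface, if the arm or the gripper's body presses on something with over 40 N, if the wrist force passes 120 N, or if a joint passes its speed limit or range.

## Working session

There is one attempt and no reset: what is moved stays moved. The work goes in short steps, Python scripts to look and compute and a shell command to move; the robot and the scene stay as the last step left them, time stands still between calls to the robot, and variables do not carry over. Pictures are saved under pics/ and viewed, about 8 in all and at most 12, crops included, and the job is handed in when it is done.

```bash
ls; mkdir -p pics; cat > h.py <<'E'
import numpy as np,cv2,pickle
from scipy.spatial.transform import Rotation as R
from cell import bot
def snap(n,f):
    m=bot.camera_model(n); im,d=bot.get_image(n)
    pickle.dump((m,im,d),open(f'pics/{f}.pkl','wb')); cv2.imwrite(f'pics/{f}.png',im[...,::-1]); return m,im,d
def load(f): return pickle.load(open(f'pics/{f}.pkl','rb'))
def rot(m):
    q=np.array(m['orientation'],float)
    return q if q.shape==(3,3) else R.from_quat(q[[1,2,3,0]]).as_matrix()
def rays(m,px):
    u=cv2.undistortPoints(np.array(px,float).reshape(-1,1,2),np.array(m['camera_matrix'],float),np.array(m['dist_coeffs'],float))[:,0]
    return np.c_[u[:,0],-u[:,1],-np.ones(len(u))]@rot(m).T
def onz(m,px,z):
    r=rays(m,px);e=np.array(m['eye']);return e+r*((z-e[2])/r[:,2])[:,None]
def dep(m,d,px):
    px=np.array(px).reshape(-1,2);return np.array(m['eye'])+rays(m,px)*d[px[:,1],px[:,0]][:,None]
def cloud(m,d):
    v,u=np.nonzero(d>0);p=dep(m,d,np.c_[u,v]);o=np.full(d.shape+(3,),np.nan);o[v,u]=p;return o
E
python3 - <<'E'
from h import *
s=bot.get_state();print(s)
for n in('top','scene'):
    m,im,d=snap(n,n+'1');print(m)
E
```

```text
pics
{'t': 0.0, 'qpos': array([ 1.20333916,  0.70710006, -0.02757979,  1.48497079,  0.02196921,
        0.95090088, -0.07547727]), 'qvel': array([-0.00151045,  0.00025665,  0.00045345, -0.0021916 , -0.00031994,
        0.00076562,  0.00086013]), 'tau': array([ 2.82551855e-04, -8.83223033e+01,  1.23485852e+00, -2.36174297e+01,
        1.70180749e-02,  6.58839199e-03, -2.57260990e-05]), 'eef_pos': array([ 0.18392376, -0.544524  ,  0.23083612]), 'orientation': array([-3.00468521e-04,  8.12404835e-01, -5.83093555e-01, -4.47163384e-04]), 'force': array([-0.64151169, -0.11921699, -0.10098832]), 'moment': array([ 0.03099714, -0.03834175,  0.012777  ]), 'grip_width': 0.9993802315324968}
{'camera_matrix': array([[476.48058391,   0.        , 323.98496597],
       [  0.        , 476.48058391, 199.08766613],
       [  0.        ,   0.        ,   1.        ]]), 'dist_coeffs': array([0.00827508, 0.        , 0.        , 0.        , 0.        ]), 'eye': array([0.47884131, 0.04703092, 1.20404954]), 'orientation': array([-0.70560831, -0.02787278,  0.03015114,  0.70741143])}
{'camera_matrix': array([[407.41109144,   0.        , 316.92437694],
       [  0.        , 407.41109144, 202.49799778],
       [  0.        ,   0.        ,   1.        ]]), 'dist_coeffs': array([-0.03226931,  0.        ,  0.        ,  0.        ,  0.        ]), 'eye': array([ 1.1335889 , -0.13665939,  0.87465172]), 'orientation': array([0.76684121, 0.26047877, 0.1801364 , 0.55826181])}
```

View pics/top1.png

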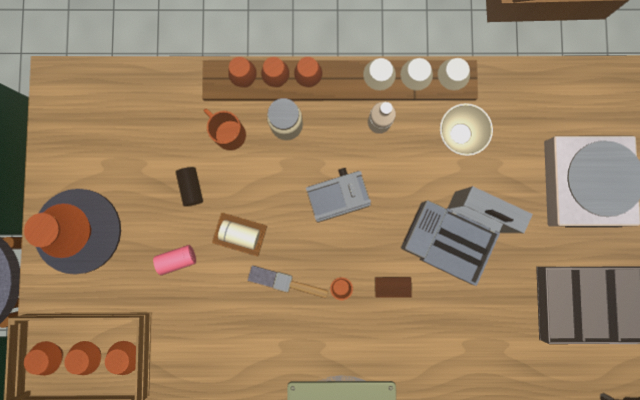

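View pics/scene1.png

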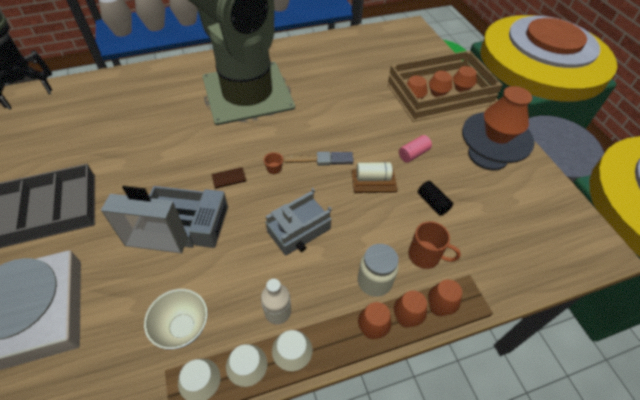

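The top view shows the jar on its rest at (240,235), the station at (339,196), and the mill at (460,240) with its hood open up and to the right. The pink and black decoys are at (174,260) and (189,187). I'll enlarge these three.

```bash
python3 - <<'E'
from h import *
m,im,d=load('top1')
print((d>0).mean())
a=cv2.resize(im[205:265,205:275],None,fx=4,fy=4,interpolation=2)   
b=cv2.resize(im[160:230,295:385],None,fx=5.5,fy=5.5,interpolation=2)
c=cv2.resize(im[180:290,395:540],None,fx=5,fy=5,interpolation=2)
o=np.zeros((590,800,3),np.uint8)
o[:240,:280]=a;b=cv2.resize(b,(450,350));o[240:590,:450]=b
o[:0]=0
c=cv2.resize(c,(500,379));o[0:240,300:800]=c[:240]
cv2.imwrite('pics/crop1.png',o[...,::-1])
c2=cv2.resize(im[180:290,395:540],None,fx=5.4,fy=5.4,interpolation=2);cv2.imwrite('pics/crop2.png',c2[...,::-1])
P=cloud(m,d)
np.set_printoptions(linewidth=250)
print((P[165:225:3,300:378:3,2]*1000).round())
E
```

```text
0.99610546875
[[ -2.  -3.  -1.  -1.  -1.   6.   2.  -2.  -3.  -3.  -4.  -1.   0.  -1.  -3.  -0.  -3.  -6.   3.  -4.  -1.  -3.   1.   2.   2.   1.]
 [  3.  -4.  -4.   2.  -2.  -2.   1.   1.  -1.   0.  -4.  -3.  -1.  -2.  38.   2.  -1.   4.  -1.  -1.  -1.  -1.  -5.  -4.  -3.  -0.]
 [  3.  -0.   1.  -1.  -0.  -0.  -0.  -3.  -4.  -2.  -0.   0.  -2.  33.  35.  31.  -3.  -2.  -3.  47.  -2.   1.   3.   1.  -2.  -0.]
 [ -3.  -2.   1.   2.  -2.  -9.  -4.   3.   0.   1.  -6.  -0.   4.  31.  34.  33.  48.  77.  79.  76.  74.  -2.  -2.  -4.  -1.  -0.]
 [  2.  -5.   1.  -5.   1.  -3.  -1.  -3.   2.  -3.   2.  -0.  -2.  47.  80.  78.  83.  78.  80.  50.  49.   1.  -3.  -2.   2.  -1.]
 [  2.  -1.  -4.   1.  -0.  -5.   2.   0.  -4.   0.  48.  73.  71.  76.  79.  80.  80.  78.  78.  45.  54.  -1.  -1.  -2.  -3.  -4.]
 [ -1.  -2.   1.   0.  -2.  -1.   1.  49.  73.  72.  75.  74.  56.  76.  77.  81.  75.  78.  79.  76.  51.  44.  -4.   2.  -1.   1.]
 [  2.   2.  -2.  47.  50.  78.  77.  79.  71.  47.  56.  46.  50.  50.  78.  78.  99. 105.  76.  82.  48.  49.   4.  -0.  -4.  -4.]
 [ -0.   0.  82.  71. 
[... 874 characters left out ...]
44.  47.  45.  19.   1.  -2.   1.]
 [ -5.   1.   2.  -3.  47.  50.  46.  50.  50.  51.  49.  48.  74.  79.  75.  76.  50.  47.  49.   8.   1.  -1.  -2.   1.   4.  -6.]
 [  0.  -0.  -1.   1.  -1.  52.  50.  47.  48.  75.  75.  76.  68.  47.  45.  48.   1.  -3.  -3.   1.   4.   1.  -2.  -2.  -3.  -2.]
 [  2.   1.  -3.  -2.  -2.  85.  78.  74.  73.  56.  48.  51.  47.   3.  -1.  -0.  -0.   1.  -1.   1.   0.  -1.  -3.   2.   1.   0.]
 [  3.   3.   1.   0.   1.  85.  49.  48.  47.  33.  -3.  -1.   3.  -6.  -0.  -1.  -4.   2.  -0.   3.   3.   2.  -3.  -4.   5.   0.]
 [ -3.  -5.  -1.  -0.  -1.  -2.  25.  -1.   1.   2.   3.   0.   1.   2.  -0.   2.   1.   0.   3.  -0.  -4.  -2.  -1.   1.   2.   0.]]
```

View pics/crop1.png

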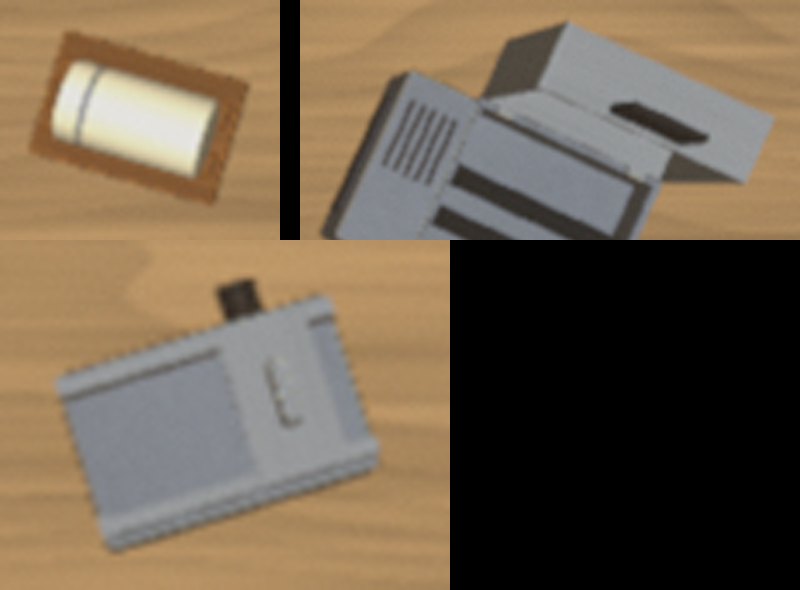

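View pics/crop2.png

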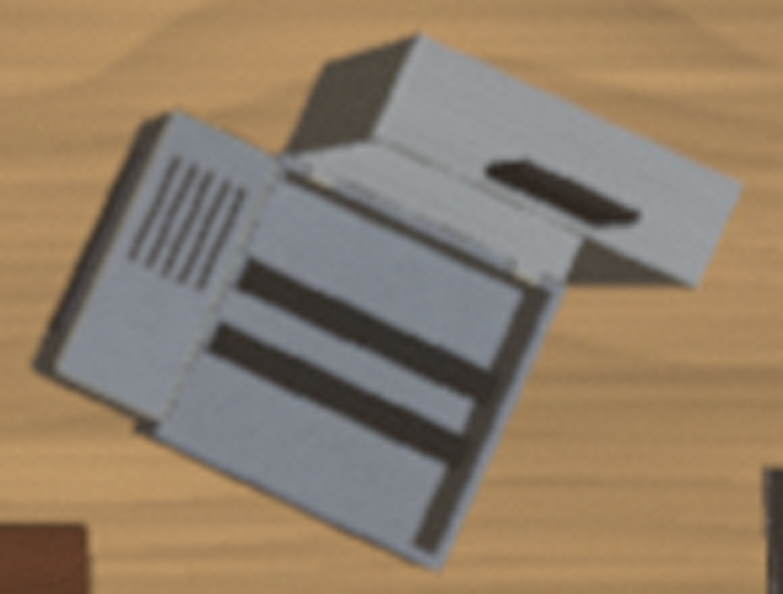

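```bash
cat > meas.py <<'E'
from h import *
m,im,d=load('top1');P=cloud(m,d);Z=P[...,2]*1000
def box(r0,r1,c0,c1):
    k=np.zeros(Z.shape,bool);k[r0:r1,c0:c1]=1;return k
def big(k):
    n,l,s,c=cv2.connectedComponentsWithStats(k.astype(np.uint8));return l==1+s[1:,4].argmax()
def rect(k,z):
    v,u=np.nonzero(k);p=onz(m,np.c_[u,v],z)[:,:2]*1000
    c,s,a=cv2.minAreaRect(p.astype(np.float32));return np.round(c,1),np.round(s,1),round(a,1),len(u)
hsv=cv2.cvtColor(im,cv2.COLOR_RGB2HSV)
w=box(205,265,205,275)&(hsv[...,2]>110)&(hsv[...,1]<110)&(Z>22);w=big(cv2.morphologyEx(w.astype(np.uint8),cv2.MORPH_CLOSE,np.ones((3,3))));print('jar',rect(w,.045))
b=big(box(205,265,205,275)&(hsv[...,1]>120)&(Z>5)|w);print('rest',rect(b,.012))
v,u=np.nonzero(w);print('jar z',np.nanpercentile(Z[w],[50,90,98]))
s=box(160,230,295,385)&(Z>25);s=cv2.morphologyEx(s.astype(np.uint8),cv2.MORPH_OPEN,np.ones((13,13)))>0;print('station',rect(s,.070))
f=box(160,230,295,385)&(Z>93);f=big(f);print('fin',rect(f,.105),onz(m,[np.argwhere(f).mean(0)[::-1]],.105))
pl=s&(Z>60)&(Z<93); pl=cv2.morphologyEx((s&(Z>62)).astype(np.uint8),cv2.MORPH_OPEN,np.ones((7,7)))>0;print('plate',rect(big(pl),.079))
mo=box(180,290,395,458)&(Z>62);mo=big(cv2.morphologyEx(mo.astype(np.uint8),cv2.MORPH_OPEN,np.ones((5,5))));print('motor',rect(mo,.07))
# mill crop pixel -> world
sc=5.4
px=lambda L:(np.array(L)+.5)/sc-.5+[395,180]
print('tray rim corners',onz(m,px([(283,157),(565,285),(440,570),(160,430)]),.05).round(4))
print('motor corners',onz(m,px([(178,112),(283,157),(160,425),(55,372)]),.07).round(4))
print('roller ends hi',onz(m,px([(245,277),(490,385),(213,340),(460,450)]),.030).round(4))
h=box(180,290,440,540)&(Z>100);print('hood z',np.nanpercentile(Z[h],[50,90,99]))
for y,x in [(160,525),(190,560),(215,610),(175,510)]:
    q=np.round(px([(x,y)])).astype(int);print('tab',P[q[0,1],q[0,0]])
for y,x in [(60,420),(140,375),(190,735),(280,695)]:
    print('hood front corner',onz(m,px([(x,y)]),.19))
E
python3 meas.py
```

```text
jar (array([488.8, 252.1]), array([96.9, 49.1]), 73.7, 800)
rest (array([490.4, 255.6]), array([120.1,  81.6]), 73.7, 1492)
jar z [65.45174981 70.1655668  72.47946451]
station (array([579.8,  11.6]), array([ 91. , 137.1]), 18.3, 1932)
fin (array([589.8, -19.1]), array([30.1,  8.1]), 17.9, 50) [[ 0.58968076 -0.01917944  0.105     ]]
plate (array([589.9, -19.5]), array([78.6, 44.1]), 17.1, 583)
motor (array([ 500.3, -198.3]), array([ 54.3, 129.3]), 64.4, 1196)
tray rim corners [[ 0.5497 -0.2553  0.05  ]
 [ 0.4921 -0.38    0.05  ]
 [ 0.3661 -0.3204  0.05  ]
 [ 0.428  -0.1976  0.05  ]]
motor corners [[ 0.5685 -0.2041  0.07  ]
 [ 0.5485 -0.2501  0.07  ]
 [ 0.4311 -0.1934  0.07  ]
 [ 0.4543 -0.1478  0.07  ]]
roller ends hi [[ 0.4963 -0.2419  0.03  ]
 [ 0.4471 -0.3519  0.03  ]
 [ 0.4677 -0.2267  0.03  ]
 [ 0.4179 -0.3374  0.03  ]]
hood z [189.00773388 193.07610238 230.62785769]
tab [ 0.54005713 -0.31371972  0.19215591]
tab [ 0.52552198 -0.31268791  0.22840336]
tab [ 0.51721635 -0.33223627  0.23003111]
tab [ 0.53233721 -0.29845133  0.21699108]
hood front corner [[ 0.57948273 -0.27377662  0.19      ]]
hood front corner [[ 0.54776871 -0.25511212  0.19      ]]
hood front corner [[ 0.5276723  -0.39640809  0.19      ]]
hood front corner [[ 0.49230261 -0.37934029  0.19      ]]
```

Every measured size matches the one given: rest 120x82, station 91x137, fin 30x8, plate 79x44, motor 54x129. In mm and degrees:

| Thing | Position | Direction |
|---|---|---|
| Jar centre | (490, 255.5) | axis at 73.7° |
| Cradle | (458.5, -288.5) | mill y at 65° |
| Fin | (589.7, -19.3) | opens at 107.8° |

I'll head for the jar with the tool high.

```bash
python3 -m pendant '[[[28,38,10,4,-1],[28,38,10,4,-1],[28,38,10,4,-1],[28,38,10,4,-1],[28,38,10,4,-1],[28,38,10,4,-1],[28,38,10,4,-1],[28,38,10,4,-1],[28,38,10,4,-1],[28,38,10,4,-1]]]'
python3 -m pendant '[[[3,42,0,2,-1],[3,42,0,2,-1],[3,42,0,2,-1],[3,42,0,2,-1],[3,42,0,2,-1],[3,42,0,2,-1],[3,42,0,2,-1],[3,42,0,2,-1],[3,42,0,2,-1],[3,42,0,2,-1]]]'
cat > st.py <<'E'
from h import *
import sys
# mill / station frames, mm
s=bot.get_state();p=s['eef_pos']*1000
M=R.from_quat(s['orientation'][[1,2,3,0]]).as_matrix()
print('t%.2f'%s['t'],'p',p.round(1),'yaw %.1f'%np.degrees(np.arctan2(M[1,0],M[0,0])),'tilt %.2f'%np.degrees(np.arccos(-M[2,2])),'F',s['force'].round(1),'w %.3f'%s['grip_width'],'q7 %.2f'%s['qpos'][6])
def loc(o,a):
    a=np.radians(a);d=p[:2]-o;return np.round([d@[np.cos(a),np.sin(a)],d@[-np.sin(a),np.cos(a)]],1)
print('jar',loc([490,255.5],-16.3),'mill',loc([458.5,-288.5],-25),'stn',loc([579.8,11.6],17.8))
E
python3 st.py
```

```text
t: 1.1
eef_pos: [0.4658, -0.152, 0.3314]
orientation: [0.001, 0.965, -0.262, -0.003]
force: [1.0, -0.8, 0.1]
grip_width: 1.003
t: 2.1
eef_pos: [0.4962, 0.2856, 0.3308]
orientation: [0.002, 0.997, -0.082, -0.003]
force: [0.6, 0.0, 0.5]
grip_width: 1.002
t2.10 p [496.2 285.6 330.8] yaw -9.4 tilt 0.42 F [0.6 0.  0.5] w 1.002 q7 -0.92
jar [-2.5 30.7] mill [-208.5  536.3] stn [  4.2 286.5]
```

```bash
python3 -m pendant '[[[-2,-10,-30,-2,-1],[-2,-10,-40,-2,-1],[-2,-10,-40,-2,-1],[0,0,-30,-1,-1],[0,0,-20,0,-1],[0,0,0,0,-1]]]'
python3 st.py; python3 - <<'E'
from h import *
m,im,d=snap('wrist','w1')
hsv=cv2.cvtColor(im,cv2.COLOR_RGB2HSV);P=cloud(m,d)
k=(hsv[...,1]<110)&(hsv[...,2]>110)&(P[...,2]>.025)&(P[...,2]<.08)&(abs(P[...,0]-.49)<.07)&(abs(P[...,1]-.255)<.07)
v,u=np.nonzero(k);p=onz(m,np.c_[u,v],.045)[:,:2]*1000
print(len(u),cv2.minAreaRect(p.astype(np.float32)),P[k][:,2].max())
# top ridge points
q=P[k];q=q[q[:,2]>.064];print(q.mean(0),len(q))
E
```

```text
t: 2.7
eef_pos: [0.4874, 0.2616, 0.1638]
orientation: [0.0, 0.99, -0.14, -0.004]
force: [-0.3, 0.4, 0.5]
grip_width: 1.003
t2.70 p [487.4 261.6 163.8] yaw -16.1 tilt 0.46 F [-0.3  0.4  0.5] w 1.003 q7 -1.07
jar [-4.2  5.1] mill [-206.3  510.7] stn [-11.6 266.3]
7231 ((488.98583984375, 241.78204345703125), (98.54389953613281, 49.65961456298828), 73.68791961669922) 0.07041777883022246
[0.49144006 0.2504555  0.06687888] 4469
```

View pics/w1.png

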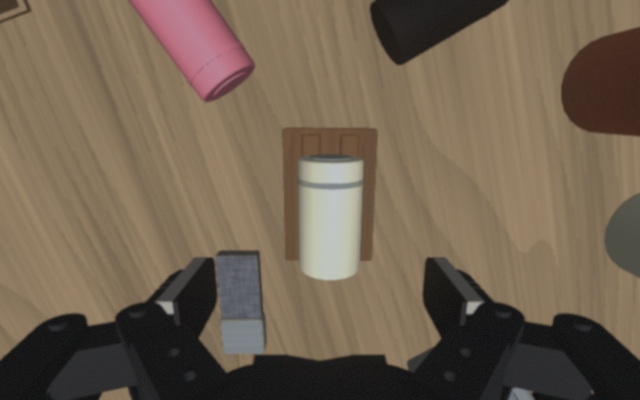

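The wrist view shows the jar centred between the fingers at (330,215). The brush is at (240,300), away from the finger path. I'll get the jar's ends from its top ridge.

```bash
python3 - <<'E'
from h import *
m,im,d=load('w1');P=cloud(m,d)
k=(P[...,2]>.062)&(abs(P[...,0]-.49)<.08)&(abs(P[...,1]-.255)<.08)
q=P[k]*1000;a=np.radians(73.7);A=np.array([np.cos(a),np.sin(a)]);B=np.array([A[1],-A[0]])
l=(q[:,:2]-[490,255.5])@A;x=(q[:,:2]-[490,255.5])@B
print('len',np.percentile(l,[.5,2,50,98,99.5]),'x',np.percentile(x,[1,50,99]),q[:,2].max())
E
```

```text
len [-45.93827368 -30.83685771  15.60309246  24.49273273  33.89540792] x [-74.09117438  -0.59820239  66.86489549] 259.4894517070918
```

```bash
python3 - <<'E'
from h import *
for f in('w1','top1'):
    m,im,d=load(f);P=cloud(m,d);q=P.reshape(-1,3)*1000
    a=np.radians(73.7);A=np.array([np.cos(a),np.sin(a)]);B=np.array([A[1],-A[0]])
    l=(q[:,:2]-[490,255.5])@A;x=(q[:,:2]-[490,255.5])@B
    k=(abs(x)<30)&(abs(l)<75)&(q[:,2]>55)&(q[:,2]<76);l=l[k];x=x[k]
    print(f,k.sum(),'len',np.percentile(l,[.5,2,50,98,99.5]),'x',np.percentile(x,[1,50,99]))
E
```

```text
w1 6838 len [-51.00395446 -49.06470575  -2.59651108  37.44642207  38.27689818] x [-18.45500094   2.56503111  24.20295787]
top1 708 len [-49.64525785 -48.89076674  -5.63489324  37.29774376  39.04380521] x [-22.68058509   0.02326276  21.73108741]
```

```bash
python3 -m pendant '[[[1,-6,-30,0,-1],[1,-6,-30,0,-1],[0,0,-30,0,-1],[0,0,-20,0,-1],[0,0,-10,0,-1],[0,0,-5,0,-1],[0,0,0,0,-1]]]'; python3 st.py
```

```text
t: 3.45
eef_pos: [0.4945, 0.2524, 0.0448]
orientation: [-0.004, 0.99, -0.14, 0.002]
force: [-0.3, -0.1, 0.2]
grip_width: 1.0
t3.45 p [494.5 252.4  44.8] yaw -16.1 tilt 0.52 F [-0.3 -0.1  0.2] w 1.000 q7 -1.11
jar [ 5.2 -1.7] mill [-195.9  505.5] stn [ -7.5 255.4]
```

```bash
python3 -m pendant '[[[-6,-3,0,0,-1],[0,0,-10,0,-1],[0,0,-5,0,-1],[0,0,0,0,-1]]]'; python3 st.py
```

```text
t: 3.85
eef_pos: [0.4892, 0.2498, 0.0313]
orientation: [-0.005, 0.99, -0.14, 0.003]
force: [0.6, -0.2, 0.0]
grip_width: 1.001
t3.85 p [489.2 249.8  31.3] yaw -16.1 tilt 0.72 F [ 0.6 -0.2  0. ] w 1.001 q7 -1.12
jar [ 0.8 -5.7] mill [-199.7  500.8] stn [-13.5 254.5]
```

Lateral error is under 1 mm, so I go down the last bit and close.

```bash
python3 -m pendant '[[[0,0,-6,0,-1],[0,0,0,0,-1],[0,0,0,0,1],[0,0,0,0,1],[0,0,0,0,1],[0,0,0,0,1],[0,0,0,0,1],[0,0,0,0,1],[0,0,0,0,1],[0,0,0,0,1]]]'; python3 st.py
```

```text
t: 4.85
eef_pos: [0.4915, 0.2493, 0.0259]
orientation: [-0.006, 0.99, -0.141, 0.005]
force: [0.4, 0.3, -0.0]
grip_width: 0.572
t4.85 p [491.5 249.3  25.9] yaw -16.2 tilt 0.90 F [ 0.4  0.3 -0. ] w 0.572 q7 -1.13
jar [ 3.1 -5.5] mill [-197.4  501.4] stn [-11.4 253.3]
```

```bash
python3 -m pendant '[[[0,0,10,0,1],[0,0,20,0,1],[0,0,30,0,1],[0,0,40,0,1],[0,0,30,0,1],[-2,-15,0,0,1],[-3,-25,0,-1,1],[-3,-35,0,-1,1],[-3,-40,0,-1,1],[-3,-40,0,-1,1]]]'; python3 st.py
python3 -m pendant '[[[-3,-40,0,-1,1],[-3,-40,0,-1,1],[-3,-40,0,-1,1],[-3,-40,0,-1,1],[-3,-40,0,-1,1],[-3,-40,0,0,1],[-3,-35,0,0,1],[0,-25,0,0,1],[0,-15,0,0,1],[0,0,0,0,1]]]'; python3 st.py
```

```text
t: 5.85
eef_pos: [0.4728, 0.0918, 0.1633]
orientation: [-0.006, 0.985, -0.172, 0.005]
force: [0.9, -0.6, -3.0]
grip_width: 0.569
t5.85 p [472.8  91.8 163.3] yaw -19.8 tilt 0.90 F [ 0.9 -0.6 -3. ] w 0.569 q7 -0.91
jar [  29.4 -161.9] mill [-147.8  350.7] stn [-77.4 109.1]
t: 6.85
eef_pos: [0.4392, -0.2454, 0.1605]
orientation: [-0.004, 0.975, -0.222, 0.001]
force: [-0.9, 0.6, -2.7]
grip_width: 0.567
t6.85 p [ 439.2 -245.4  160.5] yaw -25.6 tilt 0.48 F [-0.9  0.6 -2.7] w 0.567 q7 -0.37
jar [  91.8 -495. ] mill [-35.7  30.9] stn [-212.5 -201.7]
```

```bash
python3 -m pendant '[[[9,-20,0,0,1],[8,-18,0,0.5,1],[2,-4,-20,0,1],[0,0,-30,0,1],[0,0,-20,0,1],[0,0,-10,0,1],[0,0,0,0,1]]]'; python3 st.py
```

```text
t: 7.55
eef_pos: [0.4555, -0.2859, 0.0769]
orientation: [-0.005, 0.976, -0.216, -0.001]
force: [-0.0, 0.5, -2.3]
grip_width: 0.569
t7.55 p [ 455.5 -285.9   76.9] yaw -25.0 tilt 0.59 F [-0.   0.5 -2.3] w 0.569 q7 -0.34
jar [ 118.9 -529.3] mill [-3.8  1.1] stn [-209.3 -245.2]
```

```bash
python3 -m pendant '[[[3.5,-2,0,0,1],[0,0,-12,0,1],[0,0,-10,0,1],[0,0,-5,0,1],[0,0,0,0,1]]]'; python3 st.py
```

```text
t: 8.05
eef_pos: [0.4601, -0.288, 0.0499]
orientation: [-0.005, 0.976, -0.216, 0.001]
force: [-1.1, 0.7, -2.8]
grip_width: 0.567
t8.05 p [ 460.1 -288.    49.9] yaw -25.0 tilt 0.55 F [-1.1  0.7 -2.8] w 0.567 q7 -0.36
jar [ 123.8 -530. ] mill [1.2 1.1] stn [-205.6 -248.7]
```

Now slow lowering until the rollers take the weight.

```bash
python3 -m pendant '[[[-1,0,-5,0,1],[0,0,-3,0,1],[0,0,-2,0,1],[0,0,0,0,1]]]'; python3 -m pendant '[[[0,0,-2,0,1],[0,0,0,0,1]]]'; python3 st.py
```

```text
t: 8.45
eef_pos: [0.4591, -0.2881, 0.0393]
orientation: [-0.005, 0.976, -0.216, 0.001]
force: [0.3, 0.3, -2.3]
grip_width: 0.565
t: 8.65
eef_pos: [0.4592, -0.2881, 0.0373]
orientation: [-0.005, 0.976, -0.216, 0.001]
force: [0.5, -0.4, -2.6]
grip_width: 0.569
t8.65 p [ 459.2 -288.1   37.3] yaw -25.0 tilt 0.55 F [ 0.5 -0.4 -2.6] w 0.569 q7 -0.37
jar [ 123.  -530.4] mill [0.5 0.6] stn [-206.5 -248.5]
```

```bash
python3 -m pendant '[[[0,0,-1,0,1],[0,0,0,0,1]]]'; python3 -m pendant '[[[0,0,-1,0,1],[0,0,0,0,1]]]';  python3 -m pendant '[[[0,0,-1,0,1],[0,0,0,0,1]]]'
```

```text
t: 8.85
eef_pos: [0.4596, -0.2884, 0.0368]
orientation: [-0.004, 0.976, -0.216, 0.001]
force: [0.1, 0.0, -2.2]
grip_width: 0.565
t: 9.05
eef_pos: [0.4601, -0.2886, 0.0365]
orientation: [-0.004, 0.976, -0.216, 0.002]
force: [0.2, 1.1, -2.1]
grip_width: 0.565
t: 9.25
eef_pos: [0.4607, -0.2889, 0.0362]
orientation: [-0.004, 0.976, -0.216, 0.003]
force: [1.7, -0.2, -1.7]
grip_width: 0.568
```

```bash
python3 -m pendant '[[[-1,0,-3,0,1],[-1,0,-2,0,1]]]'; python3 st.py
```

```text
t: 9.45
eef_pos: [0.4612, -0.2892, 0.035]
orientation: [-0.003, 0.976, -0.216, 0.006]
force: [-6.8, 7.1, 50.5]
grip_width: 0.568
t9.45 p [ 461.2 -289.2   35. ] yaw -25.0 tilt 0.83 F [-6.8  7.1 50.5] w 0.568 q7 -0.37
jar [ 125.2 -530.9] mill [2.7 0.5] stn [-204.9 -250.1]
```

Landed at z = 35 mm, as expected. Next I open partway, then fully once above the rim.

```bash
python3 -m pendant '[[[0,0,0,0,-0.6],[0,0,0,0,-0.6],[0,0,0,0,-0.6],[0,0,0,0,-0.6],[0,0,0,0,-0.6]]]'; python3 st.py
```

```text
t: 9.95
eef_pos: [0.4612, -0.2892, 0.0351]
orientation: [-0.003, 0.976, -0.216, 0.007]
force: [0.5, -0.4, -0.5]
grip_width: 0.799
t9.95 p [ 461.2 -289.2   35.1] yaw -25.0 tilt 0.85 F [ 0.5 -0.4 -0.5] w 0.799 q7 -0.37
jar [ 125.3 -530.9] mill [2.8 0.5] stn [-204.8 -250.2]
```

```bash
python3 -m pendant '[[[-2,1,10,0,-0.6],[0,0,20,0,-0.6],[0,0,30,0,-0.6],[0,0,40,0,-0.6],[0,0,40,0,1],[0,0,40,0,1],[0,0,40,0,1],[0,30,30,0,1],[0,40,0,0,1],[0,40,0,0,1]]]'
python3 -m pendant '[[[0,40,0,0,1],[0,40,0,0,1],[0,0,0,0,1]]]'; python3 st.py
python3 - <<'E'
from h import *
m,im,d=snap('top','top2')
c=cv2.resize(im[180:290,395:540],None,fx=5,fy=5,interpolation=2);cv2.imwrite('pics/crop3.png',c[...,::-1])
P=cloud(m,d)*1000;q=P.reshape(-1,3)
a=np.radians(-25);X=np.array([np.cos(a),np.sin(a)]);Y=np.array([-X[1],X[0]])
x=(q[:,:2]-[458.5,-288.5])@X;y=(q[:,:2]-[458.5,-288.5])@Y;z=q[:,2]
k=(abs(x)<30)&(abs(y)<66)&(z>63)&(z<95);print('jar on mill x',np.percentile(x[k],[1,50,99]),'y',np.percentile(y[k],[1,50,99]),'z',np.percentile(z[k],[50,98]))
k=(z>205)&(abs(x-80)<60)&(abs(y)<40);print('tab',k.sum(),np.percentile(x[k],[2,50,98]),np.percentile(y[k],[2,50,98]),np.percentile(z[k],[2,50,98]))
# inside of the clear top / front wall: z of front wall vs x
k=(z>150)&(z<205)&(abs(y)<70)&(x>40)&(x<140);print('wall fit z=a+bx',np.polyfit(x[k],z[k],1),np.percentile(x[k],[1,99]))
E
```

```text
t: 10.95
eef_pos: [0.4539, -0.1764, 0.2998]
orientation: [-0.003, 0.976, -0.219, 0.007]
force: [0.5, -0.3, -0.2]
grip_width: 0.001
t: 11.25
eef_pos: [0.4523, -0.0887, 0.3026]
orientation: [-0.004, 0.976, -0.216, 0.008]
force: [0.3, -0.6, 0.2]
grip_width: -0.002
t11.25 p [452.3 -88.7 302.6] yaw -25.0 tilt 1.01 F [ 0.3 -0.6  0.2] w -0.002 q7 -0.58
jar [  60.4 -340.9] mill [-90.  178.5] stn [-152.   -56.5]Traceback (most recent call last):
  File "<stdin>", line 7, in <module>
    return _quantile_unchecked(
        a, q, axis, out, overwrite_input, method, keepdims, weights)
    return _ureduce(a,
                    func=_quantile_ureduce_func,
    ...<5 lines>...
                    overwrite_input=overwrite_input,
                    method=method)
    r = func(a, **kwargs)
    result = _quantile(arr,
                       quantiles=q,
    ...<2 lines>...
                       out=out,
                       weights=wgt)
    slices_having_nans = np.isnan(arr[-1, ...])
                                  ~~~^^^^^^^^^
IndexError: index -1 is out of bounds for axis 0 with size 0
```

View pics/crop3.png

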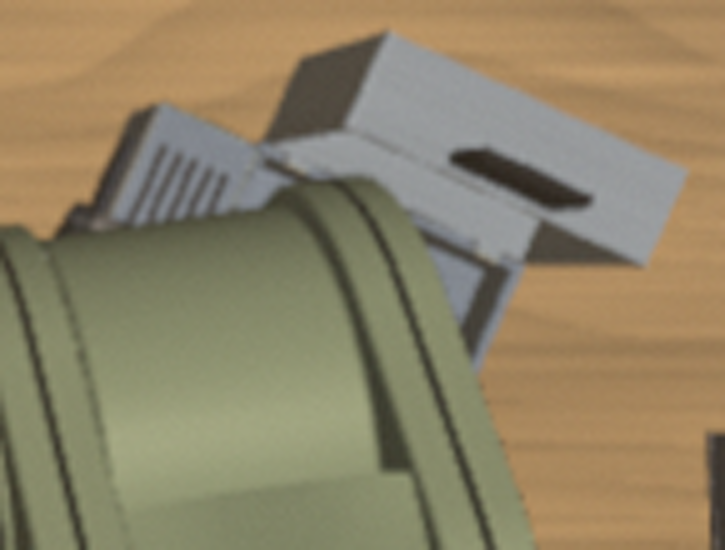

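The arm covers the mill at (300,350) in this crop, so I'll swing clear and measure again.

```bash
python3 -m pendant '[[[4,45,0,0,1],[4,45,0,0,1],[4,45,0,0,1],[4,45,0,0,1],[0,0,0,0,1]]]'; python3 st.py
cat > mill.py <<'E'
from h import *
import sys
m,im,d=snap('top',sys.argv[1])
c=cv2.resize(im[180:290,395:540],None,fx=5,fy=5,interpolation=2);cv2.imwrite('pics/c_%s.png'%sys.argv[1],c[...,::-1])
P=cloud(m,d)*1000;q=P.reshape(-1,3)
a=np.radians(-25);X=np.array([np.cos(a),np.sin(a)]);Y=np.array([-X[1],X[0]])
x=(q[:,:2]-[458.5,-288.5])@X;y=(q[:,:2]-[458.5,-288.5])@Y;z=q[:,2]
def pr(n,k):
    print(n,k.sum(),*[np.percentile(t[k],[1,50,99]).round(1) if k.any() else '-' for t in(x,y,z)])
pr('jar',(abs(x)<35)&(abs(y)<66)&(z>63)&(z<95))
pr('tab',(z>205)&(abs(x-80)<60)&(abs(y)<40))
k=(z>150)&(z<205)&(abs(y)<70)&(x>40)&(x<140);pr('wall',k)
if k.sum()>50: print(np.polyfit(x[k],z[k],1))
pr('shut-tab',(x<-76)&(x>-115)&(abs(y)<25)&(z>25)); pr('shut-top',(abs(x)<75)&(abs(y)<66)&(z>85))
E
python3 mill.py top3
```

```text
t: 11.8
eef_pos: [0.4672, 0.0907, 0.3041]
orientation: [-0.002, 0.975, -0.221, 0.008]
force: [0.2, -1.6, 0.6]
grip_width: -0.003
t11.80 p [467.2  90.7 304.1] yaw -25.6 tilt 1.00 F [ 0.2 -1.6  0.6] w -0.003 q7 -0.98
jar [  24.3 -164.6] mill [-152.4  347.3] stn [-83.1 109.7]
jar 747 [-23.2  -2.   22. ] [-44.    1.4  44.9] [63.5 75.1 82.1]
tab 123 [70.1 71.7 76. ] [-23.9   2.   23.7] [205.5 227.6 233.3]
wall 1358 [ 67.   91.2 111.8] [-68.5   7.1  68.9] [155.8 189.1 198.2]
[1.01753034e-02 1.86979023e+02]
shut-tab 0 - - -
shut-top 354 [66.4 70.9 74.8] [-65.3   0.3  65. ] [112.4 190.7 232.5]
```

The jar lies on the rollers at x -0.6, y 0.5, top 80 mm, as it should. The hood stands at about 1.56 rad. Next I move behind the tab with the fingers shut.

```bash
python3 -m pendant '[[[12,-38,0,0,1],[12,-40,0,0,1],[12,-40,0,0,1],[12,-40,0,0,1],[12,-40,0,0,1],[10,-40,0,0,1],[8,-40,0,0,1],[6,-40,0,0,1],[4,-40,0,0,1],[0,-25,0,0,1]]]'; python3 -m pendant '[[[0,0,0,0,1],[0,0,0,0,1]]]';python3 st.py
```

```text
t: 12.85
eef_pos: [0.5479, -0.3258, 0.306]
orientation: [0.002, 0.974, -0.229, 0.008]
force: [0.6, 1.0, -0.4]
grip_width: 0.001
t: 13.05
eef_pos: [0.5444, -0.3327, 0.3052]
orientation: [0.002, 0.973, -0.233, 0.007]
force: [-0.1, 0.9, -0.5]
grip_width: 0.001
t13.05 p [ 544.4 -332.7  305.2] yaw -26.9 tilt 0.80 F [-0.1  0.9 -0.5] w 0.001 q7 -0.19
jar [ 217.3 -549.3] mill [96.5 -3.8] stn [-139. -317.]
```

```bash
python3 -m pendant '[[[8,-1,0,1,1],[6,-1,0,1,1],[0,0,0,0,1]]]';python3 st.py; python3 -m pendant '[[[0,0,-30,0,1],[0,0,-30,0,1],[0,0,-15,0,1],[0,0,0,0,1]]]';python3 st.py
```

```text
t: 13.35
eef_pos: [0.5572, -0.3354, 0.3059]
orientation: [0.003, 0.976, -0.215, 0.006]
force: [0.6, -0.5, -0.2]
grip_width: -0.002
t13.35 p [ 557.2 -335.4  305.9] yaw -24.9 tilt 0.78 F [ 0.6 -0.5 -0.2] w -0.002 q7 -0.15
jar [ 230.4 -548.3] mill [109.3  -0.8] stn [-127.6 -323.5]
t: 13.75
eef_pos: [0.5567, -0.334, 0.2299]
orientation: [0.003, 0.977, -0.215, 0.007]
force: [-0.2, -0.9, 0.5]
grip_width: -0.001
t13.75 p [ 556.7 -334.   229.9] yaw -24.8 tilt 0.88 F [-0.2 -0.9  0.5] w -0.001 q7 -0.19
jar [ 229.4 -547.1] mill [108.2   0.2] stn [-127.7 -322. ]
```

```bash
python3 -m pendant '[[[0,0,-15,0,1],[0,0,0,0,1],[-6,3,0,0,1],[-6,3,0,0,1],[-6,3,0,0,1],[-6,3,0,0,1]]]';python3 st.py
```

```text
t: 14.35
eef_pos: [0.5332, -0.3214, 0.2205]
orientation: [0.003, 0.977, -0.215, 0.01]
force: [2.2, -1.3, -1.5]
grip_width: 0.002
t14.35 p [ 533.2 -321.4  220.5] yaw -24.8 tilt 1.25 F [ 2.2 -1.3 -1.5] w 0.002 q7 -0.22
jar [ 203.4 -541.6] mill [81.6  1.7] stn [-146.2 -302.8]
```

```bash
python3 -m pendant '[[[-9,4,-6,0,1],[-9,4,-6,0,1],[-13,6,-3,0,1],[-13,6,-4,0,1],[-12,6,-5,0,1],[-12,6,-5,0,1]]]';python3 st.py
```

```text
t: 14.95
eef_pos: [0.4639, -0.2884, 0.1952]
orientation: [0.004, 0.976, -0.215, 0.016]
force: [2.8, -1.5, -0.0]
grip_width: 0.0
t14.95 p [ 463.9 -288.4  195.2] yaw -24.9 tilt 1.85 F [ 2.8 -1.5 -0. ] w 0.000 q7 -0.29
jar [ 127.6 -529.4] mill [4.8 2.3] stn [-202.1 -250.2]
```

```bash
python3 -m pendant '[[[-11,5,-7,0,1],[-11,5,-7,0,1],[-10,4,-10,0,1],[-10,4,-10,0,1],[-9,4,-12,0,1],[-9,4,-12,0,1]]]';python3 st.py
```

```text
t: 15.55
eef_pos: [0.4023, -0.261, 0.1402]
orientation: [0.005, 0.976, -0.215, 0.021]
force: [1.3, -1.0, 0.1]
grip_width: 0.0
t15.55 p [ 402.3 -261.   140.2] yaw -24.9 tilt 2.45 F [ 1.3 -1.   0.1] w 0.000 q7 -0.40
jar [  60.7 -520.4] mill [-62.6   1.1] stn [-252.4 -205.3]
```

```bash
python3 -m pendant '[[[-6,3,-12,0,1],[-6,3,-12,0,1],[-4,2,-14,0,1],[-4,2,-14,0,1],[-2,1,-10,0,1],[-1,1,-8,0,1]]]';python3 st.py
```

```text
t: 16.15
eef_pos: [0.3775, -0.2484, 0.0712]
orientation: [0.006, 0.976, -0.216, 0.024]
force: [0.8, -1.0, 1.1]
grip_width: 0.001
t16.15 p [ 377.5 -248.4   71.2] yaw -25.0 tilt 2.79 F [ 0.8 -1.   1.1] w 0.001 q7 -0.50
jar [  33.5 -515.2] mill [-90.3   2.2] stn [-272.  -185.7]
```

```bash
python3 -m pendant '[[[0,0,-4,0,1],[0,0,-4,0,1]]]'; python3 -m pendant '[[[0,0,-3,0,1],[0,0,-2,0,1]]]'; python3 -m pendant '[[[0,0,-2,0,1]]]'; python3 st.py
```

```text
t: 16.35
eef_pos: [0.3772, -0.2481, 0.0633]
orientation: [0.006, 0.976, -0.216, 0.024]
force: [-1.2, -0.5, 1.4]
grip_width: -0.0
t: 16.55
eef_pos: [0.3771, -0.2481, 0.0592]
orientation: [0.006, 0.976, -0.216, 0.024]
force: [-9.3, 9.1, 75.3]
grip_width: -0.001
t: 16.65
eef_pos: [0.3772, -0.2482, 0.0591]
orientation: [0.006, 0.976, -0.216, 0.025]
force: [-11.8, 10.9, 89.1]
grip_width: -0.001
t16.65 p [ 377.2 -248.2   59.1] yaw -25.0 tilt 2.97 F [-11.8  10.9  89.1] w -0.001 q7 -0.51
jar [  33.1 -515.1] mill [-90.7   2.2] stn [-272.3 -185.4]
```

```bash
python3 -m pendant '[[[0,0,5,0,1],[0,0,20,0,1],[0,0,40,0,1],[0,0,45,0,1],[0,0,30,3,1],[20,18,0,5,1],[25,22,0,5,1],[30,27,0,5,1],[30,27,0,5,1],[30,27,0,5,1]]]';  python3 -m pendant '[[[30,27,0,5,1],[25,22,0,5,1],[15,13,0,4,1],[10,10,0,0,1],[0,0,0,0,1],[0,0,0,0,1]]]'; python3 st.py; python3 mill.py top4
```

```text
t: 17.65
eef_pos: [0.5133, -0.1272, 0.2093]
orientation: [0.003, 0.999, 0.03, 0.028]
force: [-0.2, -1.3, -0.8]
grip_width: 0.001
t: 18.25
eef_pos: [0.5983, -0.0476, 0.2098]
orientation: [-0.002, 0.987, 0.16, 0.03]
force: [-0.5, 0.1, 0.2]
grip_width: -0.002
t18.25 p [598.3 -47.6 209.8] yaw 18.4 tilt 3.42 F [-0.5  0.1  0.2] w -0.002 q7 -0.10
jar [ 189.  -260.5] mill [ 24.9 277.5] stn [ -0.4 -62. ]
jar 11 [26.8 32.9 34.9] [-65.8 -61.6 -53.1] [88.5 92.5 94.6]
tab 0 - - -
wall 0 - - -
shut-tab 0 - - -
shut-top 378 [29.2 57.3 69.1] [-65.5 -36.8  20.8] [89.  93.9 99.2]
```

```bash
python3 - <<'E'
from h import *
m,im,d=load('pics/top4'.split('/')[1]);q=cloud(m,d).reshape(-1,3)*1000
a=np.radians(-25);X=np.array([np.cos(a),np.sin(a)]);Y=np.array([-X[1],X[0]])
x=(q[:,:2]-[458.5,-288.5])@X;y=(q[:,:2]-[458.5,-288.5])@Y;z=q[:,2]
k=(abs(x)<68)&(abs(y)<66)&(z>85)&(z<105)
A=np.c_[x,y,np.ones_like(x)][k];print(np.linalg.lstsq(A,z[k],rcond=None)[0],k.sum())
E
python3 -m pendant '[[[0,-2,-30,0,1],[0,-2,-30,0,1],[0,0,-30,0,1],[0,0,-12,0,1],[0,0,0,0,1]]]'; python3 st.py
```

```text
[-6.25576525e-04  9.21693509e-03  9.41938603e+01] 357
t: 18.8
eef_pos: [0.5969, -0.0556, 0.1069]
orientation: [-0.001, 0.987, 0.157, 0.031]
force: [0.1, 0.1, 0.4]
grip_width: -0.002
t18.80 p [596.9 -55.6 106.9] yaw 18.1 tilt 3.56 F [0.1 0.1 0.4] w -0.002 q7 -0.19
jar [ 189.9 -268.6] mill [ 27.  269.6] stn [ -4.2 -69.2]
```

The hood's top is flat (slope under 1 mrad) at 94 mm, so it is shut. Now I lower behind the fin and push the catch.

```bash
python3 -m pendant '[[[3,1,-10,0,1],[1,0,-7,0,1],[0,0,0,0,1]]]'; python3 st.py; python3 -m pendant '[[[-3,9.5,0,0,1],[-2,6,0,0,1],[-2,6,0,0,1],[-2,6,0,0,1]]]'; python3 st.py
```

```text
t: 19.1
eef_pos: [0.6024, -0.0551, 0.0914]
orientation: [-0.001, 0.987, 0.157, 0.033]
force: [0.6, -1.0, 0.6]
grip_width: -0.002
t19.10 p [602.4 -55.1  91.4] yaw 18.1 tilt 3.75 F [ 0.6 -1.   0.6] w -0.002 q7 -0.20
jar [ 195.  -266.6] mill [ 31.7 272.3] stn [  1.1 -70.4]
t: 19.5
eef_pos: [0.5932, -0.0258, 0.0928]
orientation: [-0.0, 0.987, 0.156, 0.034]
force: [1.3, -1.2, -1.3]
grip_width: -0.001
t19.50 p [593.2 -25.8  92.8] yaw 18.0 tilt 3.85 F [ 1.3 -1.2 -1.3] w -0.001 q7 -0.27
jar [ 178. -241.] mill [ 11. 295.] stn [  1.3 -39.7]
```

```bash
python3 -m pendant '[[[-3,9,-1,0,1],[-3,9,-1,0,1],[-3,9,-1,0,1],[-2,7,-1,0,1]]]'; python3 st.py
```

```text
t: 19.9
eef_pos: [0.5815, 0.0115, 0.0892]
orientation: [0.0, 0.987, 0.156, 0.034]
force: [-0.5, -1.5, 0.7]
grip_width: 0.001
t19.90 p [581.5  11.5  89.2] yaw 18.0 tilt 3.92 F [-0.5 -1.5  0.7] w 0.001 q7 -0.35
jar [ 156.3 -208.6] mill [-15.3 323.8] stn [ 1.6 -0.7]
```

```bash
python3 -m pendant '[[[-2,6,-1,0,1],[-1,4,0,0,1]]]'; python3 st.py
```

```text
t: 20.1
eef_pos: [0.5791, 0.0187, 0.0883]
orientation: [0.003, 0.987, 0.155, 0.034]
force: [14.1, -39.2, 5.2]
grip_width: -0.0
t20.10 p [579.1  18.7  88.3] yaw 17.9 tilt 3.96 F [ 14.1 -39.2   5.2] w -0.000 q7 -0.38
jar [ 152.  -202.3] mill [-20.6 329.4] stn [1.5 7. ]
```

The catch hit its stop with 41 N at the expected 60 mm. I'll back off, lift and check its position from the scene camera.

```bash
python3 -m pendant '[[[2,-6,0,0,1],[2,-6,0,0,1],[0,0,20,0,1],[0,0,25,0,1],[3,-10,10,0,1],[4,-14,0,0,1],[0,0,0,0,1]]]'; python3 st.py
python3 - <<'E'
from h import *
m,im,d=snap('scene','scene2');P=cloud(m,d).reshape(-1,3)*1000
a=np.radians(17.8);X=np.array([np.cos(a),np.sin(a)]);Y=np.array([-X[1],X[0]])
x=(P[:,:2]-[579.8,11.6])@X;y=(P[:,:2]-[579.8,11.6])@Y;z=P[:,2]
k=(abs(x)<20)&(abs(y)<70)&(z>92)&(z<110);print('fin',k.sum(),np.percentile(y[k],[2,50,98]),np.percentile(x[k],[2,50,98]))
k=(abs(x)<10)&(abs(y+33)<20)&(z<85)&(z>40);print('button',k.sum(),np.percentile(z[k],[5,50,95]) if k.any() else '')
k=(abs(x)<10)&(abs(y+33)<20)&(z<85)&(z>66);print('button y',np.percentile(y[k],[2,50,98]) if k.any() else '')
cv2.imwrite('pics/s2c.png',cv2.resize(im[90:290,90:390],None,fx=2.6,fy=2.6,interpolation=2)[...,::-1])
E
```

```text
t: 20.8
eef_pos: [0.5894, -0.0171, 0.1444]
orientation: [0.002, 0.987, 0.156, 0.033]
force: [-0.4, 0.0, 0.3]
grip_width: 0.001
t20.80 p [589.4 -17.1 144.4] yaw 18.0 tilt 3.83 F [-0.4  0.   0.3] w 0.001 q7 -0.24
jar [ 171.9 -233.8] mill [  3.9 301.3] stn [  0.3 -30.3]
fin 62 [16.85529528 19.51310347 24.84341376] [-11.68900746   4.84866969  17.22567548]
button 104 [59.65995375 70.75784009 73.83276109]
button y [-51.23415444 -39.77357468 -26.34218412]
```

View pics/s2c.png

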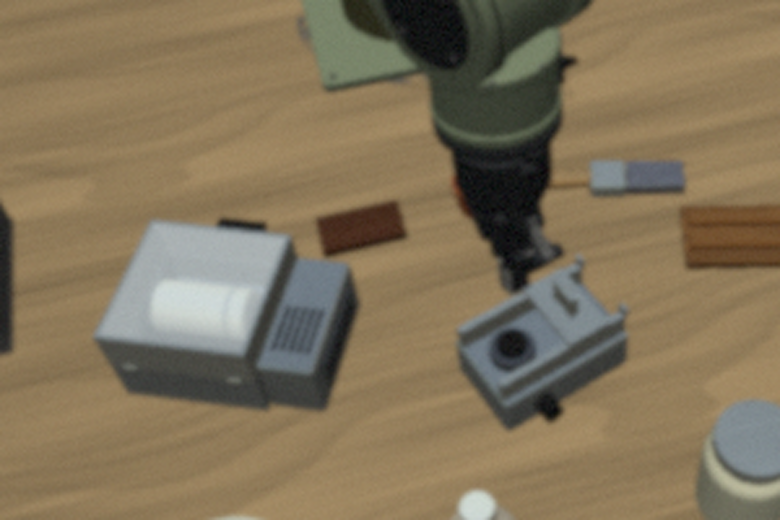

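The hood is shut over the jar at left. The catch sits at its end stops and the button is exposed, crop (513,345). Button to fin is 59 mm, matching full travel. I cross-check the button by casting a ray, then come down on it.

```bash
python3 - <<'E'
from h import *
m,im,d=load('scene2');print(onz(m,[((513.5)/2.6+89.5,345.5/2.6+89.5)],.072)*1000)
E
python3 -m pendant '[[[1,-2,-20,0,1],[0,0,-20,0,1],[0,0,-12,0,1],[0,0,0,0,1]]]'; python3 st.py
```

```text
[[598.8848803 -23.6794467  72.       ]]
t: 21.25
eef_pos: [0.5893, -0.0141, 0.0902]
orientation: [0.0, 0.987, 0.158, 0.033]
force: [-1.1, -0.4, -0.6]
grip_width: -0.001
t21.25 p [589.3 -14.1  90.2] yaw 18.2 tilt 3.81 F [-1.1 -0.4 -0.6] w -0.001 q7 -0.29
jar [ 170.9 -230.9] mill [  2.5 304. ] stn [  1.2 -27.3]
```

```bash
python3 -m pendant '[[[2,-7,0,0,1],[0,0,-5,0,1],[0,0,-5,0,1],[0,0,-4,0,1]]]'; python3 st.py; python3 -m pendant '[[[0,0,-3,0,1],[0,0,-3,0,1]]]'; python3 -m pendant '[[[0,0,-3,0,1]]]'; python3 -m pendant '[[[0,0,-2,0,1]]]';python3 st.py
```

```text
t: 21.65
eef_pos: [0.5922, -0.021, 0.0773]
orientation: [0.0, 0.987, 0.158, 0.034]
force: [-0.1, -0.4, 0.4]
grip_width: 0.002
t21.65 p [592.2 -21.   77.3] yaw 18.2 tilt 3.94 F [-0.1 -0.4  0.4] w 0.002 q7 -0.29
jar [ 175.7 -236.7] mill [  8.1 298.9] stn [  1.8 -34.9]
t: 21.85
eef_pos: [0.5923, -0.0209, 0.0709]
orientation: [0.0, 0.987, 0.158, 0.035]
force: [-0.4, -0.8, 1.6]
grip_width: 0.003
t: 21.95
eef_pos: [0.5923, -0.0209, 0.0677]
orientation: [0.0, 0.987, 0.158, 0.035]
force: [-2.3, -0.1, 3.6]
grip_width: 0.002
t: 22.05
eef_pos: [0.5923, -0.0209, 0.0658]
orientation: [0.0, 0.987, 0.158, 0.035]
force: [-6.9, -0.7, 28.5]
grip_width: 0.003
t22.05 p [592.3 -20.9  65.8] yaw 18.2 tilt 3.97 F [-6.9 -0.7 28.5] w 0.003 q7 -0.30
jar [ 175.8 -236.6] mill [  8.2 299.1] stn [  2.  -34.8]
```

The spring force rose to 3.6 N, then hit a hard stop at z = 66 mm with 28 N, so the button is fully down. Now I lift away and do the final check.

```bash
python3 -m pendant '[[[0,0,0,0,1],[0,0,10,0,1],[0,0,30,0,1],[0,0,40,0,1],[0,0,50,0,1],[0,0,40,0,1],[-30,25,0,0,1],[-35,35,0,0,1],[-35,35,0,0,1],[-30,40,0,0,1]]]'; python3 -m pendant '[[[0,45,0,0,1],[0,45,0,0,1],[0,20,0,0,1],[0,0,0,0,1]]]'; python3 st.py; python3 mill.py top5
python3 - <<'E'
from h import *
m,im,d=load('top5');P=cloud(m,d).reshape(-1,3)*1000
a=np.radians(17.8);X=np.array([np.cos(a),np.sin(a)]);Y=np.array([-X[1],X[0]])
x=(P[:,:2]-[579.8,11.6])@X;y=(P[:,:2]-[579.8,11.6])@Y;z=P[:,2]
k=(abs(x)<20)&(abs(y)<70)&(z>93)&(z<115);print('fin',k.sum(),[np.percentile(y[k],[2,50,98])] if k.any() else '')
k=(abs(x)<9)&(abs(y+33)<9);print('button z',np.median(z[k]) if k.any() else '')
E
```

```text
t: 23.05
eef_pos: [0.4602, 0.1129, 0.2443]
orientation: [-0.0, 0.987, 0.154, 0.037]
force: [1.1, 0.9, -0.0]
grip_width: -0.005
t: 23.45
eef_pos: [0.4551, 0.2317, 0.2467]
orientation: [-0.001, 0.987, 0.157, 0.038]
force: [-0.3, -0.9, -0.3]
grip_width: -0.002
t23.45 p [455.1 231.7 246.7] yaw 18.1 tilt 4.32 F [-0.3 -0.9 -0.3] w -0.002 q7 -0.71
jar [-26.8 -32.7] mill [-222.9  470. ] stn [-51.5 247.7]
jar 1200 [-34.2   0.4  34.3] [-64.9   0.7  64.7] [88.6 93.  95. ]
tab 0 - - -
wall 0 - - -
shut-tab 315 [-111.1  -93.7  -76.5] [-23.9   0.3  24.5] [54.1 58.6 63.8]
shut-top 3452 [-69.4  -0.8  67.8] [-64.5  -0.2  64.8] [88.8 93.9 98.5]
fin 46 [array([21.55126271, 25.37829452, 29.07656799])]
button z 71.3308380130112
```

View pics/top5.png

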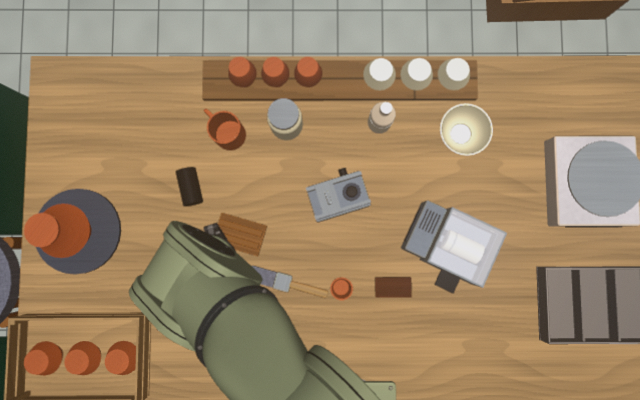

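Everything looks right: hood shut at (460,245), button exposed at (351,191), bystanders unmoved. One last check is the catch travel, measured the same way as at the start.

```bash
python3 - <<'E'
from h import *
c=[]
for f in('top1','top5'):
    m,im,d=load(f);Z=cloud(m,d)[...,2]*1000
    k=np.zeros(Z.shape,bool);k[160:230,295:385]=1
    F=k&(Z>93)&(Z<120);n,l,s,ct=cv2.connectedComponentsWithStats(F.astype(np.uint8));F=l==1+s[1:,4].argmax()
    a=onz(m,[np.argwhere(F).mean(0)[::-1]],.105)[0,:2]
    S=cv2.morphologyEx((k&(Z>25)).astype(np.uint8),cv2.MORPH_OPEN,np.ones((13,13)))
    pl=cv2.morphologyEx(((S>0)&(Z>62)).astype(np.uint8),cv2.MORPH_OPEN,np.ones((9,9)))
    v,u=np.nonzero(pl);b=cv2.minAreaRect((onz(m,np.c_[u,v],.079)[:,:2]*1000).astype(np.float32))
    c.append((a*1000,np.array(b[0])));print(f,a*1000,b)
print([np.linalg.norm(c[1][i]-c[0][i]) for i in(0,1)])
E
```

```text
top1 [589.68076367 -19.17944312] ((589.7982788085938, -19.510406494140625), (78.86388397216797, 43.64412307739258), 17.884952545166016)
top5 [572.51771226  36.02437278] ((572.40283203125, 36.01569747924805), (78.33997344970703, 44.2846565246582), 15.801043510437012)
[np.float64(57.810307238614094), np.float64(58.187196109169655)]
```

```bash
python3 -c "
from cell import bot
print(bot.close_job())"
```

```text
the job is handed in; nothing more can be done
None
```

The jar mill is loaded and started, and I handed the job in at about 23.5 s of the 72 s allowed. No verdict was reported.

- **Jar:** it lies on the two rollers within about 1 mm of the cradle point. I lowered it until the rollers took its weight; the wrist read about 50 N at contact, firmer than I intended.
- **Hood:** it is shut. The top is level at 94 mm and the tab is at about 59 mm, both as they should be, and the last picture shows it still shut. Pressing it onto its stop peaked at about 90 N at the wrist, under the 120 N limit.
- **Catch:** I slid it after the hood was shut, until it hit its stop at 41 N. It moved 58 mm by camera, which fits a start about 2 mm along the 60 mm travel.
- **Button:** I pressed it through its spring to a hard stop at 66 mm (28 N), then let go. It is back up at about 71 mm.
- **Bystanders:** those in view look unmoved in the last top picture; I did not measure them. The arm is clear, touching nothing.

One check disagreed: the scene camera put the button about 9 mm from the top-view position. I used the top view, and the spring force and hard stop confirmed it.

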